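# Power the hardness tester and take a blade reading

### The arm

A 6-joint arm with a two-finger parallel gripper is mounted at the origin on the work surface. World frame = base frame: x ahead of the robot, y to its left, z up, the work surface at z = 0. Lengths are in m, angles in degrees, forces in N, time in s.
With the tool pointing down it reaches from about 0.325 to 0.775 m from the base axis. Payload 5.5 kg.
Tool frame: the origin (TCP) lies at the centre of the arm's flange, where the gripper is bolted on; the fingertips stand 182 mm ahead of it and the grasp point (between the pads) lies 163 mm ahead of it; z points along the fingers, y is the line along which they close (so a half turn about z gives the same grasp; the last joint's range is limited). The gripper opens to 88 mm and grips with 3 to 60 N. Pads are 20 mm wide; open, the fingers measure 115 mm over their backs; the gripper's body (75 mm by 178 mm) begins 61 mm behind the grasp point.
Start: joints at [68.486, 5.22, 70.514, -0, 104.267, -3.249], TCP at [0.188, 0.57, 0.405] pointing down, gripper open.
Joint ranges: [-164.24, 164.24], [-49.07, 125.15], [9.68, 141.18], [-86.29, 266.29], [3.28, 154.24], [-151.56, 151.56]. Speed limits (degrees/s): [147.25, 147.25, 172.46, 180, 180, 180].

### API

Orientations are given as [roll, pitch, yaw] about the fixed x, y, z axes, in that order (R = Rz(yaw) Ry(pitch) Rx(roll)).
In Python, from station import r gives the robot as it stands. The module is installed in compiled form; this text tells all that it offers. Calls block until the motion is done:
- r.reach(position, orientation): joint-space move of the TCP to a pose.
- r.servo_line(position, rotation=None, speed=0.15): straight line of the TCP; rotation=None keeps the orientation; speed is the mean speed in m/s.
- r.move_joints(angles): joint-space move.
- r.let_go() and r.grab(squeeze=None): open the fingers fully, or close them until they stop; squeeze is the grip in N (None keeps the last).
- r.wait(seconds).
- r.inverse_kinematics(position, orientation): joint angles nearest the present ones, or None.
- r.sense(): the state.
- r.snapshot(name): name is "side" or "top" or "wrist"; returns a dict with "frame" (384x512x3 uint8, red, green, blue), "fx", "fy", "cx", "cy" (pixels), "R" (3x3) and "t" (3): a world point X has camera coordinates R X + t. Camera axes: x right, y down, z forward; pixel columns grow to the right and rows downward; lengths in m; the calibration is good to about 2 mm. The wrist camera is an equidistant fisheye: a pixel r from the principal point sees the ray r / f radians off the axis. A picture is of the moment at which its call begins. There is no depth.
A pose or a line that the arm cannot do raises r.IKError and nothing moves.
- r.hand_in(): hands the job in; it is judged then, once.
The state is a dict: "clock": time; "joints": joint angles; "joint_vel": joint speeds; "joint_torque": joint torques, N m; "tcp_pos": TCP position; "orientation": TCP orientation; "contact_force": force on the tool from outside, world axes, zero at the start; "torque": the same for the moment, N m; "opening": finger opening in m; "gripper_force": force on a finger pad.
Only numpy, scipy, OpenCV 4.12 (cv2) and the standard library are available. Lean on these libraries where they do the work, as an engineer would, in place of code of your own. Each camera call takes 0.05 s, during which the arm holds its last target. There are 200 camera calls.

### The job

The hardness tester on the bench has no power: slide the charged battery pack (green tape) onto the T-rail on the tester's tail until it clicks fully home against the head. Then lift the pen probe out of its stand and hold its sprung tip inside the yellow ring on the blade, square to the tilted blade face, pressed lightly so that the tip is about half way in. Finish while still gripping and holding the probe there, steady, and leave the spent pack (red tape), the round reference block and the wooden handle scale where they lie.

Things in the scene. Friction and masses are not known exactly. Their poses are not given: they have to be found in the camera images.
- tester: cordless hardness tester, fixed. Origin on the bench (z 0) below the middle of the rear face of its head; +x from tail to head, z up. Head: grey block with screen and keys on top, x 0 to 98, 86 mm wide, 54 mm high (rubber boot 4 mm wider at its foot, out to x -2 and 103). Tail: x -83 to 0, 40 mm wide, top at z 18 mm, carrying the battery shoe, a black T-rail along x
- shoe_home (a point): where the pack's origin lies when fully home: 35 mm behind the head's rear face, on the centreline, 19 mm above the bench; tester's axes. Two sprung nibs on the flange's sides, 30 mm from the head, resist with about 6 to 13 N as the pack runs over them and click into its notches in the last 2.5 mm; the pack's front then stops dead on the head
- shoe_mouth (a point): free end of the T-rail: on its centreline, top of the flange, 72 mm behind the head's rear face, 31 mm above the bench; tester's axes. Stem 16 mm wide; flange 26 mm wide, underside z 27, top z 31 mm, running from here to the head, its first 12 mm tapered down to 18 mm wide
- pack: charged pack, loose, black, GREEN tape across its top: 70 x 44 (y) x 36 mm, 0.15 to 0.31 kg, origin centre of underside, +x the front (white arrow on top), which goes on first. T-slot along its underside, open at both ends: 29 mm wide for z 5 to 12 mm, 21 mm wide below z 5. Slot ceiling rides on the flange, so its origin is 19 to 22 mm above the bench on the rail; side play 1.5 mm each way
- pack_front (a point): middle of the charged pack's front end face, 35 mm ahead of the pack's origin and 19 mm above its underside; same axes. It meets the head's rear face when home
- spent_pack: the spent battery pack, same as the other but with RED tape; leave it alone
- chuck: blue tilting magnetic chuck, fixed: base 110 (x) x 190 (y) x 18 mm, origin centre of underside; two end cheeks up to z 68 mm carry a steel plate 96 x 156 x 30 mm, tilted 10 to 20 degrees about an axis along y 56 mm above the bench so that its face leans to -x (the robot), and locked
- blade_plate: the chuck's tilted plate with the dark knife blade held flat on it by magnetism. Origin in the middle of the plate on its turning axis; z is square to the plate and blade, upward; plate face at z 15, blade face at z 19 mm. Blade 4 mm thick, about 208 mm long, 36 mm wide, lying along y, point to +y, bright ground edge to -x (the robot)
- spot (a point): the marked test spot on the blade's upper face: centre of a yellow ring (inner diameter 12, outer 17 mm) around a bright patch. Its z axis is square out of the blade face, 10 to 20 degrees off vertical, leaning to the chuck's -x
- stand: fixed probe stand: dark round foot 90 mm in diameter, 14 mm high, with an upright aluminium tube (outer diameter 34, inner 26 mm) up to z = 90 mm; origin at the centre of its underside
- probe: pen probe, 161 mm long, 0.17 kg, upright in the stand. z runs along the pen, away from the tip; origin on the axis at the underside of the black collar (diameter 30, z 0 to 8 mm), which rests on the tube's rim 90 mm above the bench. Round ribbed grip diameter 24, z 8 to 95 mm; nose diameter 18, z -46 to 0; sprung round-ended tip diameter 10, down to z -66 mm. Lift 70 mm to clear the tube
- probe_point (a point): the end of the probe's tip, 66 mm below the collar's underside along the pen when the tip is fully out; same axes as the probe
- probe_tip (a joint): how far the sprung tip is pushed into the pen: 0 = fully out, 0.010 m = bottomed. It gives 2 N at first touch and 0.8 N more per mm (6 N half way, 10 N at the end)
- ref_block: round steel hardness reference block, 62 mm diameter, 16 mm high, loose; leave it alone
- handle_scale: dark wooden knife handle scale, 36 x 112 x 9 mm, loose; leave it alone
Things that resemble listed ones, but are neither listed nor needed, are in the scene too. There is more than one size of the probe; the one meant has the size given above.

How it is judged:
By the outcome, as a careful person would: the job done as asked, in the order asked, and still so for the second after the job is handed in, while the arm keeps its last pose, push and grip.
It also fails if it takes over 58 s, if anything falls off the work surface, if the arm or the gripper's body presses on something with over 40 N, if the wrist force passes 120 N, or if a joint passes its speed limit or range.

## Working session

There is one attempt and no reset: what is moved stays moved. The work goes in short steps, each a Python script; the robot and the scene stay as the last script left them, time stands still between calls to the robot, and variables do not carry over. Pictures are saved under pics/ and viewed, at most 10 in all, crops included, and the job is handed in when it is done.

```bash
mkdir -p pics; cat > h.py <<'E'
import numpy as np, cv2
from station import r
def shot(n,fn=None):
    s=r.snapshot(n)
    if fn: cv2.imwrite('pics/'+fn,s['frame'][:,:,::-1])
    return s
def ray(s,u,v,wrist=False):
    x=(u-s['cx'])/s['fx'];y=(v-s['cy'])/s['fy']
    if wrist:
        th=np.hypot(x,y); k=np.sin(th)/th if th>1e-9 else 1; d=np.array([x*k,y*k,np.cos(th)])
    else: d=np.array([x,y,1.])
    R=np.array(s['R']);t=np.array(s['t']);return -R.T@t, R.T@d/np.linalg.norm(d)
def onz(s,u,v,z,wrist=False):
    o,d=ray(s,u,v,wrist);return o+d*(z-o[2])/d[2]
def proj(s,X):
    c=np.array(s['R'])@np.array(X)+np.array(s['t']);return s['fx']*c[0]/c[2]+s['cx'],s['fy']*c[1]/c[2]+s['cy']
def tri(rays):
    A=np.zeros((3,3));b=np.zeros(3)
    for o,d in rays:
        M=np.eye(3)-np.outer(d,d);A+=M;b+=M@o
    return np.linalg.solve(A,b)
E
python3 - <<'E'
from h import *
import pickle
a=shot('top');b=shot('side');w=shot('wrist')
pickle.dump((a,b,w),open('s0.pkl','wb'))
for n,s in (('top',a),('side',b)):
    cv2.imwrite(f'pics/{n}0.png',cv2.resize(s['frame'][:,:,::-1],(800,600),interpolation=cv2.INTER_CUBIC))
    R=np.array(s['R']);print(n,-R.T@s['t'],R[2],s['fx'])
print(r.sense())
E
```

```text
top [ 0.42832096 -0.03510826  1.24790799] [ 7.32128013e-02 -9.18126236e-05 -9.97316338e-01] 413.7798962113624
side [ 0.43221107 -0.8509297   0.92803597] [ 0.07307503  0.70601608 -0.7044156 ] 469.9958752007518
{'clock': 0.15, 'joints': array([ 6.84869410e+01,  5.25198486e+00,  7.05658377e+01, -5.18049442e-04,
        1.04266542e+02, -3.24829688e+00]), 'joint_vel': array([-0.03563347, -0.07326717, -0.20295152, -0.02269371, -0.03047116,
       -0.08703557]), 'joint_torque': array([ 9.82774654e-04, -4.47046816e+01, -4.06907094e+01,  6.98955730e-02,
        2.74125254e-02, -1.05392896e-04]), 'tcp_pos': array([0.18806017, 0.56981113, 0.40378102]), 'orientation': array([-1.79915743e+02, -4.27890389e-03,  1.61735107e+02]), 'contact_force': array([0.36804704, 0.63097858, 0.35243428]), 'torque': array([-0.00892243,  0.03070607,  0.06022885]), 'gripper_force': 0.0, 'opening': 0.0877240215227924}
```

View pics/top0.png

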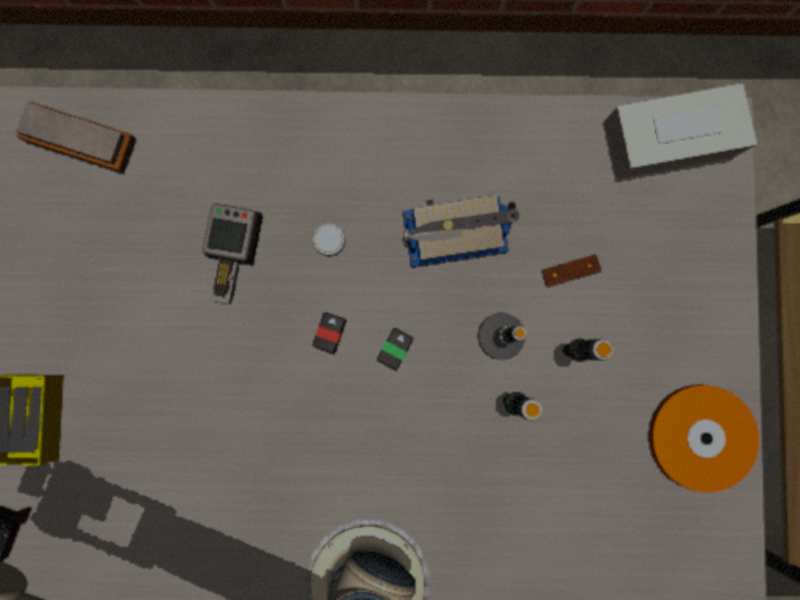

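View pics/side0.png

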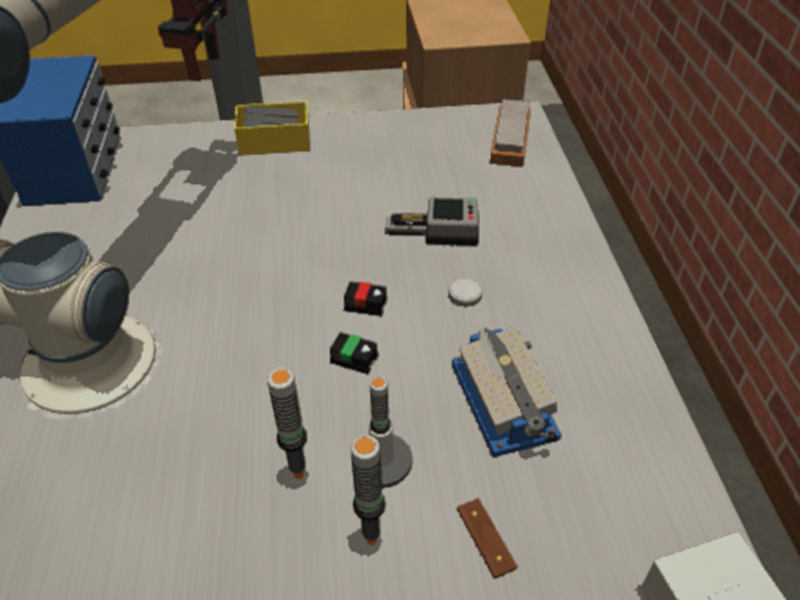

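Candidates (top picture, 800x600 px):
- **Packs:** green tape (395,348), red tape (330,333). I choose green.
- **Pens:** (515,335) in the stand, with fat look-alikes at (590,350) and (525,408). I choose the slim one in the stand.
- **Discs:** white reference block (329,240) and orange disc (706,438). Neither is needed.

Next I'll make one close crop and coarse measurements.

```bash
python3 - <<'E'
from h import *
import pickle
a,b,w=pickle.load(open('s0.pkl','rb'))
def comps(s,lo,hi,box,mn=5):
    hsv=cv2.cvtColor(s['frame'],cv2.COLOR_RGB2HSV);m=cv2.inRange(hsv,lo,hi)
    x0,y0,x1,y1=[int(q/1.5625) for q in box];k=np.zeros_like(m);k[y0:y1,x0:x1]=m[y0:y1,x0:x1]
    n,l,st,c=cv2.connectedComponentsWithStats(k);return [(c[i],st[i,4]) for i in range(1,n) if st[i,4]>=mn]
G=((50,120,60),(75,255,255));O=((8,150,120),(22,255,255));Y=((20,90,90),(34,255,255))
for nm,s,bg,bo,by in (('top',a,(370,320,420,375),(470,310,640,430),(430,210,465,240)),('side',b,(325,325,385,375),(250,360,400,480),(490,345,520,375))):
    print(nm,'green',comps(s,*G,bg));print('orange',comps(s,*O,bo));print('yellow',comps(s,*Y,by,2))
def px(u,v,z,s=a): return onz(s,u/1.5625,v/1.5625,z).round(4)
print('pack',px(395,348,.036),'arrow',px(401,338,.036))
print('stand foot',px(501,337,.014)); print('tester head corners',[px(u,v,.054) for u,v in((210,205),(262,211),(204,255),(254,263))],'tail end',px(222,300,.018))
print('chuck',px(456,232,.05))
f=a['frame'][:,:,::-1]
c1=cv2.resize(f[190:250,190:260],(400,343),interpolation=cv2.INTER_CUBIC)
c2=cv2.resize(f[190:250,300:370],(400,343),interpolation=cv2.INTER_CUBIC)
f2=b['frame'][:,:,::-1];c3=cv2.resize(f2[230:350,170:270],(208,250));
out=np.zeros((593,800,3),np.uint8);out[:343,:400]=c1;out[:343,400:]=c2;out[343:,:208]=c3
out[343:,210:460]=cv2.resize(f[120:180,250:310],(250,250));out[343:,470:720]=cv2.resize(f[125:200,125:200],(250,250))
cv2.imwrite('pics/crop1.png',out)
E
```

```text
top green [(array([251.93406593, 224.07692308]), np.int32(91))]
orange [(array([332.27272727, 212.81818182]), np.int32(22)), (array([385.94915254, 223.23728814]), np.int32(59)), (array([340.41071429, 261.89285714]), np.int32(56))]
yellow [(array([277. , 135.5]), np.int32(4)), (array([281.625, 136.875]), np.int32(8)), (array([290. , 134.5]), np.int32(2)), (array([294., 136.]), np.int32(5)), (array([286.42857143, 142.60714286]), np.int32(28)), (array([290. , 137.5]), np.int32(2)), (array([278. , 139.5]), np.int32(2))]
side green [(array([223.51818182, 221.19090909]), np.int32(110))]
orange [(array([178.96923077, 240.72307692]), np.int32(65)), (array([241.77777778, 244.14814815]), np.int32(27)), (array([233.06741573, 284.73033708]), np.int32(89))]
yellow [(array([322.68965517, 230.        ]), np.int32(29))]
pack [ 0.4398 -0.0453  0.036 ] arrow [ 0.4587 -0.0563  0.036 ]
stand foot [ 0.464  -0.2474  0.014 ]
tester head corners [array([0.7016, 0.3051, 0.054 ]), array([0.6918, 0.2074, 0.054 ]), array([0.6071, 0.3129, 0.054 ]), array([0.5935, 0.2194, 0.054 ])] tail end [0.5264 0.286  0.018 ]
chuck [ 0.6584 -0.1563  0.05  ]
```

View pics/crop1.png

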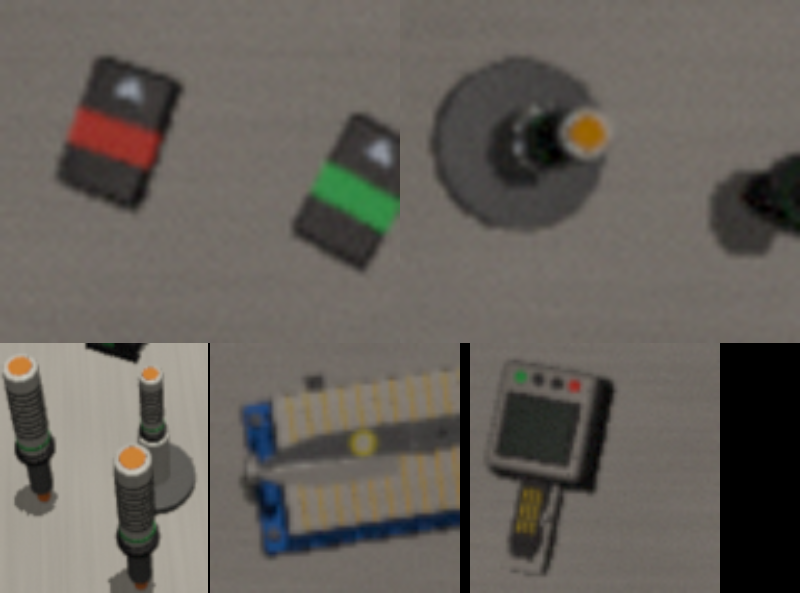

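Crop: the green pack (crop 375,190) has its arrow toward +x/-y. The slim pen (crop 585,132) sits in the stand, and the yellow ring is on the blade at (363,443). I've chosen these targets, so I'll move to wrist looks over the tester and pack.

```bash
python3 - <<'E'
from h import *
import pickle
from scipy.spatial.transform import Rotation as Ro
a,b,w=pickle.load(open('s0.pkl','rb'))
R=np.array(w['R']);c=-R.T@w['t'];T=Ro.from_euler('xyz',[-179.9,0,161.7],degrees=True).as_matrix()
print('cam in tool',T.T@(c-[.188,.57,.404]),'axis',T.T@R[2],'f',w['fx'])
print('tri pack tape',tri([ray(a,251.93,224.08),ray(b,223.5,221.2)]),'pen top',tri([ray(a,332.27,212.8),ray(b,241.8,244.15)]),'ring',tri([ray(a,286.43,142.6),ray(b,322.69,230)]))
cam=(T.T@(c-[.188,.57,.404]))
V={}
for n,x,y,yaw,h in (('tester',.585,.27,-8,.33),('pack',.44,-.046,-27,.30)):
    Tn=Ro.from_euler('xyz',[180,0,yaw],degrees=True).as_matrix()
    p=np.array([x,y,h]); ax=Tn@T.T@R[2]; o=Tn@cam; off=o+ax*((.03-h-o[2])/ax[2]); p[:2]-=off[:2]
    print(n,p,np.hypot(*p[:2])); 
    q=r.inverse_kinematics(p,[180,0,yaw]); print(q)
    if q is None: continue
    r.reach(p,[180,0,yaw]);r.wait(.2); V[n]=shot('wrist')
    s=r.sense();print(s['clock'],s['tcp_pos'])
pickle.dump(V,open('v1.pkl','wb'))
cv2.imwrite('pics/w1.png',np.vstack([cv2.resize(v['frame'][:,:,::-1],(400,300)) for v in V.values()]) if 0 else np.hstack([cv2.resize(v['frame'][60:360,100:412,::-1],(400,385)) for v in V.values()]))
E
```

```text
cam in tool [ 0.06925078 -0.00047381  0.01975988] axis [-2.56070756e-01  3.11546412e-04  9.66657991e-01] f 297.3186396354542
tri pack tape [ 0.43467594 -0.04286046  0.03258232] pen top [ 0.46657473 -0.24764711  0.18577961] ring [ 0.668382   -0.13785717  0.07655848]
tester [0.58988382 0.26892637 0.33      ] 0.6482933886361593
[ 2.15018294e+01  1.25631386e+01  6.99735511e+01 -2.54444375e-14
  9.74633103e+01  1.19501829e+02]
2.2583 [0.58957556 0.26951871 0.33017099]
pack [ 0.4371829  -0.04500587  0.3       ] 0.4394933665534016
[-1.03145570e+01 -1.99695619e+01  1.04178593e+02 -2.54444375e-14
  9.57909691e+01  1.06685443e+02]
3.825 [ 0.43759971 -0.04447388  0.30002426]
```

View pics/w1.png

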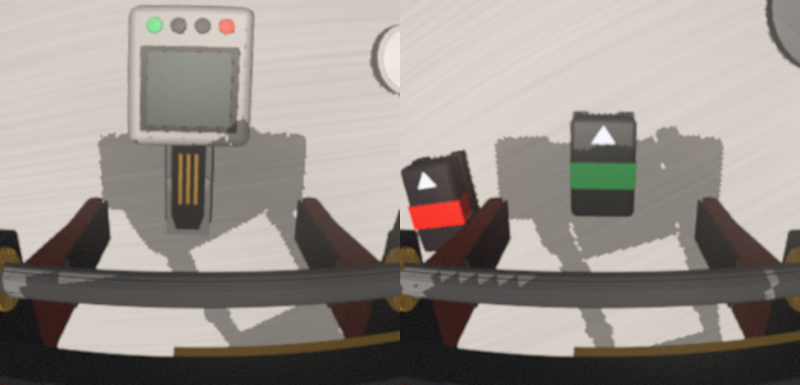

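Wrist views: the T-rail points straight up the image, centred at (189,190), with the head's rear edge at row ~145. The green pack's top spans (572..635, 112..215), arrow up. I'll measure both numerically.

```bash
python3 - <<'E'
from h import *
import pickle
V=pickle.load(open('v1.pkl','rb'))
def rect(s,m,z):
    cs,_=cv2.findContours(m,cv2.RETR_EXTERNAL,cv2.CHAIN_APPROX_NONE);c=max(cs,key=cv2.contourArea)[:,0]
    P=np.array([onz(s,u,v,z,True)[:2] for u,v in c]);rr=cv2.minAreaRect((P*1000).astype(np.float32))
    return P,rr
def crop(m,x0,y0,x1,y1,k=(100,60)):
    o=np.zeros_like(m);a=lambda x:int(k[0]+x*.78);b=lambda y:int(k[1]+y*300/385)
    o[b(y0):b(y1),a(x0):a(x1)]=m[b(y0):b(y1),a(x0):a(x1)];return o
s=V['pack'];hsv=cv2.cvtColor(s['frame'],cv2.COLOR_RGB2HSV)
g=cv2.inRange(hsv,(50,100,50),(80,255,255));g=crop(g,160,150,250,200)
print('tape',rect(s,g,.036)[1])
wh=crop(cv2.inRange(hsv,(0,0,200),(180,40,255)),185,120,220,148);P,rr=rect(s,wh,.036);print('arrow',rr)
print('pack col profile (col 582crop & 625)');
gray=cv2.cvtColor(s['frame'],cv2.COLOR_RGB2GRAY)
for x in (180,225):
    u=int(100+x*.78);print(gray[140:235,u].tolist())
for y in (160,205):
    v=int(60+y*300/385);print(v,gray[v,222:290].tolist())
s=V['tester'];gray=cv2.cvtColor(s['frame'],cv2.COLOR_RGB2GRAY)
hsv=cv2.cvtColor(s['frame'],cv2.COLOR_RGB2HSV)
for y in (155,170,180,190,200,215): 
    v=int(60+y*300/385);print(v,gray[v,222:275].tolist())
print(gray[140:250,int(100+189*.78)].tolist())
print(gray[140:200,int(100+150*.78)].tolist())
for v in (90,120,150): print(v,gray[v,190:206].tolist(),gray[v,286:304].tolist())
E
```

```text
tape ((434.999267578125, -43.53067398071289), (43.22355651855469, 17.974994659423828), 62.98868179321289)
arrow ((460.26922607421875, -56.43108367919922), (13.439334869384766, 11.0584716796875), 63.07621383666992)
pack col profile (col 582crop & 625)
[213, 213, 213, 213, 212, 200, 168, 111, 83, 78, 75, 77, 82, 85, 97, 114, 119, 123, 123, 120, 120, 119, 120, 118, 119, 117, 116, 117, 115, 115, 110, 112, 112, 110, 112, 108, 101, 83, 76, 72, 70, 69, 73, 70, 65, 69, 87, 101, 111, 111, 108, 110, 110, 108, 109, 109, 109, 107, 107, 107, 110, 107, 103, 110, 107, 105, 97, 75, 62, 55, 57, 56, 56, 54, 54, 57, 52, 55, 55, 53, 55, 52, 53, 52, 50, 52, 46, 58, 89, 125, 133, 135, 134, 133, 134]
[211, 212, 210, 209, 209, 210, 193, 136, 105, 90, 77, 79, 76, 86, 91, 104, 112, 117, 116, 115, 116, 116, 115, 111, 112, 112, 111, 110, 109, 110, 109, 105, 94, 77, 73, 71, 70, 68, 69, 69, 67, 67, 68, 69, 67, 64, 72, 96, 108, 110, 110, 111, 112, 108, 107, 106, 109, 107, 106, 107, 106, 106, 104, 105, 107, 105, 103, 85, 65, 53, 55, 55, 56, 49, 51, 56, 55, 53, 55, 53, 54, 52, 54, 51, 52, 53, 52, 52, 77, 120, 135, 1
[... 2739 characters left out ...]
96, 179, 165, 174, 170, 158, 139, 121, 125, 127, 130, 129, 133, 130, 128, 129, 133, 131, 130, 130, 131, 129, 130, 127, 128, 126, 129, 128, 132, 132, 133, 133, 131, 131, 130]
90 [206, 206, 206, 207, 206, 207, 206, 208, 208, 199, 159, 156, 170, 179, 188, 197] [211, 212, 211, 211, 209, 203, 193, 182, 170, 158, 137, 150, 192, 206, 208, 206, 207, 208]
120 [205, 205, 204, 205, 203, 203, 202, 203, 199, 177, 147, 158, 172, 183, 190, 199] [178, 201, 206, 204, 196, 185, 176, 167, 155, 138, 157, 194, 205, 204, 205, 205, 205, 205]
150 [204, 204, 205, 205, 203, 204, 204, 205, 200, 171, 149, 159, 169, 180, 191, 194] [196, 199, 186, 164, 171, 170, 160, 147, 137, 168, 201, 207, 205, 205, 205, 205, 205, 204]
```

```bash
python3 - <<'E'
from h import *
import pickle
V=pickle.load(open('v1.pkl','rb'))
s=V['pack'];o=lambda u,v,z:onz(s,u,v,z,True)
y=np.radians(-27);ax=np.array([np.cos(y),np.sin(y)])
def edge(line,a,b,t):  # subpixel crossing
    for i in range(a,b):
        p,q=float(line[i]),float(line[i+1])
        if (p-t)*(q-t)<=0 and p!=q: return i+(t-p)/(q-p)
gray=cv2.cvtColor(s['frame'],cv2.COLOR_RGB2GRAY)
T=np.array([.4350,-.0435])
for u in (240,250,260,275):
    v=edge(gray[:,u],222,236,95);P=o(u,v,.036)[:2];print('rear',(P-T)@ax, end=' ')
    v=edge(gray[:,u],142,152,150);P=o(u,v,.036)[:2];Pb=o(u,v,0)[:2];print('front top/bottom',(P-T)@ax,(Pb-T)@ax)
    
s=V['tester'];gray=cv2.cvtColor(s['frame'],cv2.COLOR_RGB2GRAY)
L=[];Rr=[];M=[]
for v in range(182,222,2):
    l=edge(gray[v],231,240,85);q=edge(gray[v],255,266,85)
    a=o(l,v,.031)[:2];b=o(q,v,.031)[:2];L.append(a);Rr.append(b);M.append((a+b)/2)
for n,A in (('L',L),('R',Rr),('M',M)):
    A=np.array(A);p=np.polyfit(A[:,0],A[:,1],1);print(n,np.degrees(np.arctan(p[0])),A.mean(0),'res',np.std(A[:,1]-np.polyval(p,A[:,0])))
print('width',np.linalg.norm(np.array(L)-np.array(Rr),axis=1).round(4))
# tail left edge z=.018, head sides z .054
for nm,vs,lo,hi,t,z in (('tailL',range(182,240,3),226,230,120,.018),('headL',range(85,160,5),195,202,180,.05),('headR',range(85,160,5),294,301,175,.05)):
    A=[]
    for v in vs:
        e=edge(gray[v],lo,hi,t)
        if e: A.append(o(e,v,z)[:2])
    A=np.array(A);p=np.polyfit(A[:,0],A[:,1],1);print(nm,len(A),np.degrees(np.arctan(p[0])),A.mean(0))
for u in (210,220,230,270,280):
    v=edge(gray[:,u],168,178,145);print('head rear',v and o(u,v,.052))
for u in (244,247,250): 
    v=edge(gray[:,u],232,242,85);print('mouth',o(u,v,.031))
# undistorted montage of ring region etc
E
```

```text
rear -0.028927088713470266 front top/bottom 0.043741992930740436 0.03942073643940132
rear -0.028773557522561565 front top/bottom 0.04229799942675499 0.037764306079890904
rear -0.028983905839759898 front top/bottom 0.04220186280357076 0.03765402606764459
rear -0.029126203918024486 front top/bottom 0.043413044169489656 0.03904339352660058
L -9.475222312045277 [0.57549057 0.29546144] res 0.0001309225940688057
R -9.289561831908209 [0.57200667 0.27019137] res 0.00010299133355051254
M -9.383130629832078 [0.57374862 0.2828264 ] res 4.641928536757352e-05
width [0.0255 0.0256 0.0255 0.0254 0.0256 0.0256 0.0257 0.0256 0.0256 0.0251
 0.0252 0.0251 0.0252 0.0253 0.0257 0.0257 0.0257 0.0257 0.0257 0.0257]
tailL 20 -7.841617671358581 [0.5618889  0.30468345]
headL 15 -9.7524787135135 [0.65898532 0.31195254]
headR 15 -9.388142626187744 [0.64673417 0.2270833 ]
head rear [0.61281773 0.30916704 0.052     ]
head rear [0.61146787 0.30020536 0.052     ]
head rear [0.60988774 0.29135737 0.052     ]
head rear [0.60736384 0.25578255 0.052     ]
head rear None
mouth [0.53428825 0.29121894 0.031     ]
mouth [0.53387646 0.28815132 0.031     ]
mouth [0.53347463 0.28508458 0.031     ]
```

```bash
cat >> h.py <<'E'
def st(m=''):
    s=r.sense();print(m,round(s['clock'],2),'tcp',s['tcp_pos'].round(4),'ori',s['orientation'].round(2),'F',s['contact_force'].round(1),'T',s['torque'].round(2),'open',round(s['opening'],4),round(s['gripper_force'],1),flush=True);return s
YT=-9.385;AX=np.array([np.cos(np.radians(YT)),np.sin(np.radians(YT))]);MOUTH=np.array([.5338,.2886])
ZG=.186
E
python3 - <<'E'
from h import *
p=[.4404,-.0462];o=[180,0,-27]
r.reach([*p,ZG+.05],o);r.servo_line([*p,ZG],speed=.1);st('down')
r.grab(35);st('grab')
r.servo_line([*p,ZG+.07],speed=.15)
q=MOUTH-AX*.052
r.reach([*q,ZG+.07],[180,0,YT]);r.servo_line([*q,ZG+.0215],speed=.1);r.wait(.3);st('pre')
a=shot('top');b=shot('side');w=shot('wrist')
import pickle;pickle.dump((a,b,w),open('s2.pkl','wb'))
c=lambda s,u,v,wd=90,h=80:cv2.resize(s['frame'][int(v-h//2):int(v+h//2),int(u-wd//2):int(u+wd//2),::-1],(400,300),interpolation=cv2.INTER_CUBIC)
X=[*MOUTH,.03]
out=np.vstack([np.hstack([c(a,*proj(a,X)),c(b,*proj(b,X))]),np.hstack([cv2.resize(w['frame'][:,:,::-1],(400,300)),c(w,250,200,200,150)])])
cv2.imwrite('pics/pre.png',out)
E
```

```text
down 4.84 tcp [ 0.4407 -0.0462  0.1869] ori [-1.7998e+02 -7.0000e-02 -2.7000e+01] F [ 0.6 -0.4  0.2] T [ 0.03  0.23 -0.02] open 0.0879 0.0
grab 5.59 tcp [ 0.4404 -0.0462  0.186 ] ori [-180.   -0.  -27.] F [-0.7  0.6  0.8] T [0.05 0.18 0.01] open 0.044 34.9
pre 8.44 tcp [0.4826 0.2972 0.2083] ori [-1.7996e+02 -6.0000e-02 -9.3800e+00] F [-0.7  0.5 -2.7] T [-0.01  0.21  0.03] open 0.0435 34.9
```

View pics/pre.png

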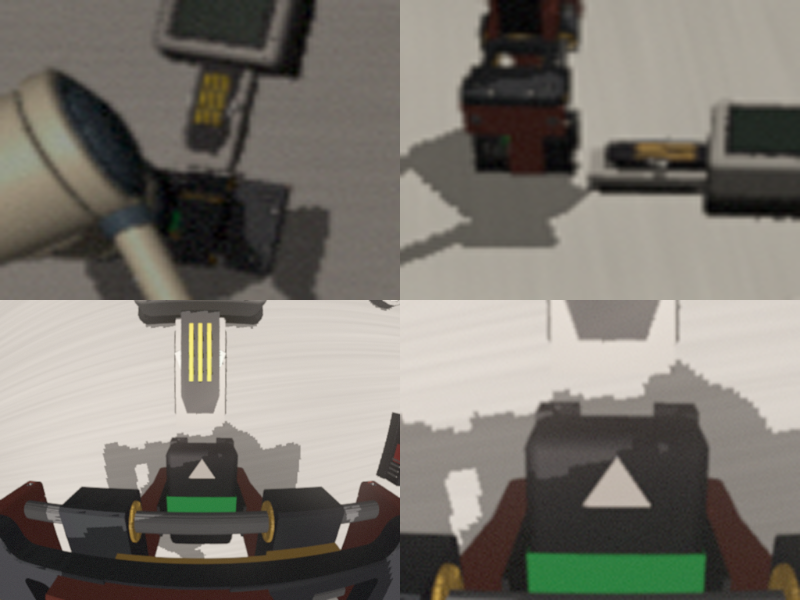

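Pre-insert view: the pack is held square, with its arrow (crop 202,470) in line with the rail tip (200,412). I'll start the insertion in small monitored steps.

```bash
python3 - <<'E'
from h import *
LA=np.array([-AX[1],AX[0]])
s0=r.sense()['contact_force']
for d in list(np.arange(-.044,.021,.008))+list(np.arange(.022,.034,.004)):
    q=MOUTH+AX*d;r.servo_line([*q,ZG+.0198],speed=.04)
    s=r.sense();F=s['contact_force']-s0;e=s['tcp_pos'][:2]-MOUTH
    print(round(s['clock'],2),'d',round(d,4),'at',(e@AX).round(4),'lat',(e@LA).round(4),'z',round(s['tcp_pos'][2]-ZG,4),'Fax',(F[:2]@AX).round(1),'Flat',(F[:2]@LA).round(1),'Fz',F[2].round(1),'Tz',s['torque'][2].round(2),flush=True)
    if F[:2]@AX<-22 or abs(F[2])>20 or abs(F[:2]@LA)>15: print('stop');break
E
```

```text
8.95 d -0.044 at -0.0437 lat -0.0001 z 0.0195 Fax -1.6 Flat 0.2 Fz -0.5 Tz 0.02
9.3 d -0.036 at -0.0357 lat -0.0001 z 0.0198 Fax -0.5 Flat 0.2 Fz -0.4 Tz 0.03
9.65 d -0.028 at -0.0278 lat -0.0 z 0.0198 Fax -1.1 Flat -0.6 Fz -1.2 Tz -0.07
10.0 d -0.02 at -0.0198 lat -0.0 z 0.0198 Fax 0.3 Flat -0.6 Fz -0.8 Tz 0.03
10.35 d -0.012 at -0.0118 lat -0.0001 z 0.0197 Fax -1.7 Flat -1.3 Fz -0.1 Tz -0.03
10.7 d -0.004 at -0.0038 lat -0.0 z 0.0197 Fax -1.1 Flat -0.8 Fz -0.9 Tz -0.05
11.05 d 0.004 at 0.0043 lat 0.0001 z 0.0199 Fax -0.1 Flat 0.6 Fz -0.5 Tz -0.0
11.4 d 0.012 at 0.0122 lat -0.0 z 0.0196 Fax -1.7 Flat -0.2 Fz -0.9 Tz 0.04
11.75 d 0.02 at 0.0206 lat -0.0001 z 0.0198 Fax 1.9 Flat 0.2 Fz -2.3 Tz 0.01
12.0 d 0.022 at 0.0222 lat -0.0 z 0.0198 Fax -0.6 Flat 0.3 Fz -0.5 Tz 0.02
12.25 d 0.026 at 0.0263 lat -0.0 z 0.0198 Fax -0.8 Flat -0.2 Fz -0.8 Tz 0.03
12.5 d 0.03 at 0.0304 lat -0.0001 z 0.0198 Fax -0.5 Flat 0.7 Fz -0.6 Tz -0.02
12.75 d 0.034 at 0.0343 lat -0.0001 z 0.0198 Fax 0.3 Flat 0.4 Fz -1.0 Tz 0.02
```

```bash
python3 - <<'E'
from h import *
LA=np.array([-AX[1],AX[0]])
s0=np.array([0,0,-2.7])
for d in np.arange(.0355,.052,.0015):
    q=MOUTH+AX*d;r.servo_line([*q,ZG+.0198],speed=.02)
    s=r.sense();F=s['contact_force']-s0;e=s['tcp_pos'][:2]-MOUTH
    print(round(s['clock'],2),'d',round(d,4),'at',(e@AX).round(4),'lat',(e@LA).round(4),'z',round(s['tcp_pos'][2]-ZG,4),'Fax',(F[:2]@AX).round(1),'Flat',(F[:2]@LA).round(1),'Fz',F[2].round(1),'op',s['opening'].round(4),flush=True)
    if F[:2]@AX<-22: print('stop');break
a=shot('top');b=shot('side');w=shot('wrist')
import pickle;pickle.dump((a,b,w),open('s3.pkl','wb'))
c=lambda s,u,v,wd=90,h=80:cv2.resize(s['frame'][int(v-h//2):int(v+h//2),int(u-wd//2):int(u+wd//2),::-1],(400,300),interpolation=cv2.INTER_CUBIC)
X=[*MOUTH,.03]
out=np.hstack([c(b,*proj(b,X)),c(w,250,200,200,150)])
cv2.imwrite('pics/ins.png',out)
E
```

```text
Traceback (most recent call last):
AttributeError: 'float' object has no attribute 'round'
```

```bash
python3 - <<'E'
from h import *
LA=np.array([-AX[1],AX[0]])
s0=np.array([0,0,-2.7])
for d in np.arange(.037,.052,.0015):
    q=MOUTH+AX*d;r.servo_line([*q,ZG+.0198],speed=.02)
    s=r.sense();F=s['contact_force']-s0;e=s['tcp_pos'][:2]-MOUTH
    print(round(s['clock'],2),'d',round(d,4),'at',(e@AX).round(4),'lat',(e@LA).round(4),'z',round(s['tcp_pos'][2]-ZG,4),'Fax',(F[:2]@AX).round(1),'Flat',(F[:2]@LA).round(1),'Fz',F[2].round(1),'op',round(s['opening'],4),flush=True)
    if F[:2]@AX<-22: print('stop');break
a=shot('top');b=shot('side');w=shot('wrist')
import pickle;pickle.dump((a,b,w),open('s3.pkl','wb'))
c=lambda s,u,v,wd=90,h=80:cv2.resize(s['frame'][int(v-h//2):int(v+h//2),int(u-wd//2):int(u+wd//2),::-1],(400,300),interpolation=cv2.INTER_CUBIC)
X=[*MOUTH,.03]
out=np.hstack([c(b,*proj(b,X)),c(w,250,200,200,150)])
cv2.imwrite('pics/ins.png',out)
E
```

```text
13.25 d 0.037 at 0.0373 lat -0.0001 z 0.02 Fax 0.8 Flat 0.3 Fz 0.3 op 0.0441
13.5 d 0.0385 at 0.0386 lat -0.0001 z 0.0198 Fax 0.3 Flat -0.3 Fz 0.3 op 0.044
13.75 d 0.04 at 0.0393 lat 0.0 z 0.0197 Fax -4.9 Flat -1.6 Fz 2.3 op 0.0438
14.0 d 0.0415 at 0.04 lat 0.0001 z 0.0197 Fax -10.8 Flat -2.3 Fz 4.5 op 0.044
14.25 d 0.043 at 0.0407 lat 0.0001 z 0.0197 Fax -14.2 Flat -3.3 Fz 7.4 op 0.0437
14.5 d 0.0445 at 0.0415 lat 0.0002 z 0.0195 Fax -18.5 Flat -3.0 Fz 9.0 op 0.0436
14.75 d 0.046 at 0.0424 lat 0.0003 z 0.0194 Fax -21.9 Flat -5.5 Fz 10.8 op 0.0439
15.0 d 0.0475 at 0.0434 lat 0.0003 z 0.0193 Fax -25.3 Flat -5.2 Fz 11.7 op 0.044
stop
```

View pics/ins.png

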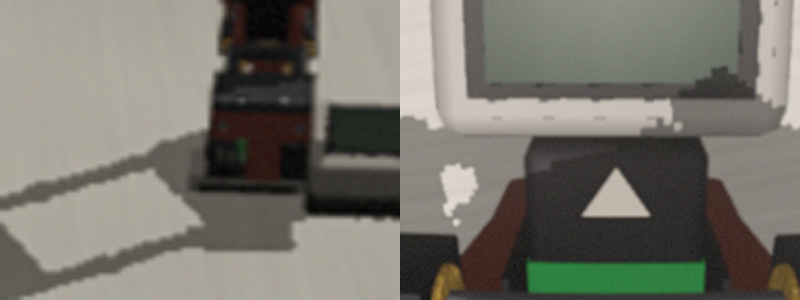

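```bash
python3 - <<'E'
from h import *
import pickle
LA=np.array([-AX[1],AX[0]])
def arrow(s,z):
    hsv=cv2.cvtColor(s['frame'],cv2.COLOR_RGB2HSV);m=cv2.inRange(hsv,(0,0,150),(180,45,255))
    n,l,stt,c=cv2.connectedComponentsWithStats(m);best=[i for i in range(1,n) if 150<stt[i,4]<1200 and abs(c[i][0]-258)<15 and 150<c[i][1]<260]
    for i in best:
        P=onz(s,*c[i],z,True)[:2]-MOUTH;print('area',stt[i,4],c[i].round(1),'along',(P@AX).round(4),'lat',(P@LA).round(4))
    m=cv2.inRange(hsv,(50,100,40),(80,255,255));n,l,stt,c=cv2.connectedComponentsWithStats(m);i=1+np.argmax(stt[1:,4]);cs,_=cv2.findContours((l==i).astype(np.uint8),0,1)
    P=np.array([onz(s,u,v,z,True)[:2]-MOUTH for u,v in cs[0][:,0]]);al=P@AX;print('tape front along',np.percentile(al,97).round(4),'width',np.ptp(P@LA).round(4))
V=pickle.load(open('v1.pkl','rb'))
s2=pickle.load(open('s2.pkl','rb'))[2];s3=pickle.load(open('s3.pkl','rb'))[2]
arrow(s2,.0585);arrow(s3,.055)
st()
E
```

```text
area 407 [257.8 219.4] along -0.0314 lat -0.0003
tape front along -0.048 width 0.0449
area 405 [257.6 224.5] along 0.0589 lat -0.0005
tape front along 0.0421 width 0.0453
 15.15 tcp [0.5767 0.2819 0.2052] ori [179.8    0.83  -9.28] F [-26.   -1.1   8.6] T [-0.03  4.08 -0.28] open 0.0441 35.0
```

Pack travel from the images is 90.2 mm against 95.1 mm at the TCP, so the pack stopped dead at d≈0.0385 while the fingers slipped. I'll confirm the latch with a gentle tug.

```bash
python3 - <<'E'
from h import *
for d in [.044,.0425,.041,.0405,.040,.0395,.039,.0385,.038,.0375]:
    q=MOUTH+AX*d;r.servo_line([*q,ZG+.0198],speed=.02)
    s=r.sense();F=s['contact_force'];e=s['tcp_pos'][:2]-MOUTH
    print(round(s['clock'],2),'d',round(d,4),'at',(e@AX).round(4),'Fax',(F[:2]@AX).round(1),'Fz',F[2].round(1),flush=True)
    if F[:2]@AX>4.5: print('stop');break
w=shot('wrist');import pickle;pickle.dump(w,open('s4.pkl','wb'))
hsv=cv2.cvtColor(w['frame'],cv2.COLOR_RGB2HSV);m=cv2.inRange(hsv,(0,0,150),(180,45,255))
n,l,t,c=cv2.connectedComponentsWithStats(m)
for i in range(1,n):
    if 150<t[i,4]<1200 and abs(c[i][0]-258)<15 and 150<c[i][1]<260: print(c[i],(onz(w,*c[i],.055,True)[:2]-MOUTH)@AX)
E
```

```text
15.47 d 0.044 at 0.042 Fax -10.5 Fz 0.8
15.72 d 0.0425 at 0.0415 Fax -6.6 Fz 0.1
15.97 d 0.041 at 0.0408 Fax -3.1 Fz -2.7
16.23 d 0.0405 at 0.0406 Fax -1.6 Fz -3.8
16.48 d 0.04 at 0.0403 Fax 0.6 Fz -2.9
16.73 d 0.0395 at 0.0396 Fax 1.0 Fz -2.1
16.98 d 0.039 at 0.0392 Fax 1.3 Fz -2.0
17.23 d 0.0385 at 0.0388 Fax 2.5 Fz -2.6
17.48 d 0.038 at 0.0385 Fax 4.8 Fz -3.7
stop
[257.81862745 224.28676471] 0.05612663324966884
```

```bash
python3 - <<'E'
from h import *
import pickle
s3=pickle.load(open('s3.pkl','rb'))[2];s4=pickle.load(open('s4.pkl','rb'))
V=pickle.load(open('v1.pkl','rb'))
ims=[]
for s in (s3,s4):
    g=cv2.cvtColor(s['frame'],cv2.COLOR_RGB2GRAY)
    for u in (240,258,272): print(u,g[175:245,u].tolist())
    ims.append(cv2.resize(s['frame'][170:260,205:310,::-1],(400,343),interpolation=cv2.INTER_CUBIC))
ims.append(cv2.resize(V['pack']['frame'][130:235,200:305,::-1],(400,400),interpolation=cv2.INTER_CUBIC)[:200]);ims.append(cv2.resize(V['tester']['frame'][150:255,195:300,::-1],(400,400),interpolation=cv2.INTER_CUBIC)[:200])
cv2.imwrite('pics/cmp.png',np.vstack([np.hstack(ims[:2]),np.hstack(ims[2:])]))
st()
E
```

```text
240 [179, 192, 195, 195, 194, 194, 194, 194, 192, 187, 182, 176, 171, 166, 161, 157, 150, 122, 78, 52, 49, 47, 51, 55, 56, 62, 63, 64, 57, 49, 53, 55, 54, 52, 53, 51, 53, 53, 51, 52, 52, 51, 53, 49, 46, 49, 51, 46, 49, 49, 48, 48, 49, 45, 46, 46, 55, 73, 57, 46, 45, 44, 47, 41, 47, 46, 48, 47, 40, 43]
258 [181, 193, 194, 193, 193, 193, 192, 193, 189, 186, 180, 174, 170, 167, 162, 158, 150, 123, 77, 49, 43, 46, 47, 48, 50, 51, 47, 51, 50, 51, 52, 50, 51, 70, 121, 164, 183, 187, 185, 185, 185, 184, 186, 185, 184, 185, 183, 185, 183, 184, 184, 183, 186, 182, 184, 182, 185, 177, 114, 52, 47, 44, 46, 45, 44, 40, 46, 43, 44, 43]
272 [143, 175, 189, 192, 192, 191, 191, 191, 186, 183, 178, 176, 168, 143, 114, 103, 98, 83, 62, 44, 44, 43, 43, 44, 46, 50, 48, 49, 48, 50, 50, 45, 50, 50, 51, 49, 52, 48, 51, 53, 52, 49, 48, 48, 48, 48, 47, 48, 46, 45, 46, 50, 75, 110, 144, 173, 184, 176, 113, 48, 44, 43, 44, 46, 41, 43, 43, 48, 47, 41]
240 [196, 195, 192, 189, 182, 179, 173, 167, 164, 158, 150, 125, 88, 58, 46, 45, 47, 47, 47, 48, 52, 50, 52, 53, 57, 61, 61, 67, 71, 68, 76, 72, 79, 76, 75, 62, 4
[... 191 characters left out ...]
54, 134, 99, 57, 44, 47, 43, 45, 45, 42, 47, 48, 52, 55, 54, 58, 62, 63, 67, 68, 74, 76, 66, 91, 140, 171, 184, 186, 185, 183, 184, 183, 185, 184, 184, 183, 184, 184, 184, 183, 184, 184, 182, 184, 183, 184, 181, 155, 94, 46, 40, 43, 40, 46, 42, 41, 42, 41, 46, 41]
272 [195, 194, 187, 183, 181, 177, 171, 169, 163, 157, 154, 137, 98, 59, 43, 43, 47, 45, 46, 45, 49, 46, 52, 52, 51, 54, 50, 46, 47, 48, 50, 50, 48, 52, 51, 53, 46, 49, 51, 48, 50, 46, 47, 49, 45, 48, 48, 40, 42, 41, 45, 49, 80, 127, 165, 178, 180, 155, 91, 46, 42, 45, 43, 43, 40, 43, 41, 40, 41, 44]
 17.52 tcp [0.5718 0.2822 0.2061] ori [-1.7998e+02 -1.1000e-01 -9.4100e+00] F [ 5.3 -1.  -4.1] T [-0.16 -0.71 -0.15] open 0.0438 35.0
```

View pics/cmp.png

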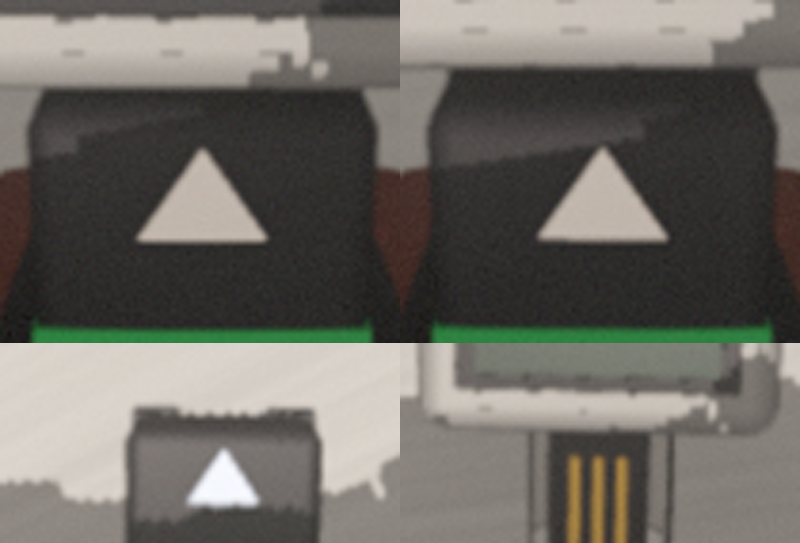

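The gap from head edge to arrow was 16.5 px (~8 mm) under push and is 21.5 px now, so the tug brought the pack back ~2.5 mm. I'll push again with a firmer grip, tracking that gap against force.

```bash
cat >> h.py <<'E'
def gap():
    w=shot('wrist');hsv=cv2.cvtColor(w['frame'],cv2.COLOR_RGB2HSV);m=cv2.inRange(hsv,(0,0,140),(180,45,255))
    n,l,t,c=cv2.connectedComponentsWithStats(m)
    a=[c[i] for i in range(1,n) if 250<t[i,4]<900 and abs(c[i][0]-258)<15 and 190<c[i][1]<260]
    if not a: return None
    a=a[0];u=int(a[0]);g=w['frame'][:,u].mean(1);v=int(a[1])-25
    while g[v]<100: v-=1
    v=v+(g[v]-100)/(g[v]-g[v+1]);P=onz(w,*a,.055,True);H=onz(w,u,v,.053,True)
    return round(1000*float((H-P)[:2]@AX),2)
E
python3 - <<'E'
from h import *
r.grab(55);print('gap0',gap())
for d in [.0395,.041,.0425,.044,.0455,.047,.0485,.050,.0515]:
    q=MOUTH+AX*d;r.servo_line([*q,ZG+.0198],speed=.03)
    s=r.sense();F=s['contact_force'];e=s['tcp_pos'][:2]-MOUTH
    print(round(s['clock'],2),'d',round(d,4),'at',(e@AX).round(4),'z',round(s['tcp_pos'][2]-ZG,4),'Fax',(F[:2]@AX).round(1),'Fz',F[2].round(1),'pitch',s['orientation'][1].round(2),'gap',gap(),flush=True)
    if F[:2]@AX<-34: print('stop');break
for d in (.045,.0425):
    q=MOUTH+AX*d;r.servo_line([*q,ZG+.0198],speed=.03);print(gap(),(r.sense()['contact_force'][:2]@AX).round(1))
E
```

```text
gap0 17.82
18.04 d 0.0395 at 0.0394 z 0.0198 Fax 1.7 Fz -1.3 pitch 0.03 gap 17.22
18.34 d 0.041 at 0.0408 z 0.0194 Fax 0.5 Fz -2.3 pitch 0.07 gap 15.83
18.64 d 0.0425 at 0.0414 z 0.0196 Fax -5.9 Fz -0.4 pitch 0.23 gap 15.59
18.94 d 0.044 at 0.0421 z 0.0196 Fax -10.4 Fz 4.1 pitch 0.41 gap 15.42
19.24 d 0.0455 at 0.0426 z 0.0196 Fax -16.9 Fz 6.3 pitch 0.59 gap 15.39
19.54 d 0.047 at 0.0432 z 0.0196 Fax -24.0 Fz 9.3 pitch 0.77 gap 15.32
19.84 d 0.0485 at 0.0437 z 0.0196 Fax -29.7 Fz 10.8 pitch 0.95 gap 15.22
20.14 d 0.05 at 0.0445 z 0.0195 Fax -33.8 Fz 14.2 pitch 1.09 gap 15.35
20.44 d 0.0515 at 0.0456 z 0.0194 Fax -36.6 Fz 14.6 pitch 1.17 gap 15.95
stop
15.42 -10.2
15.68 -3.5
```

Gap stays at 15.3 mm while force rises from 10 to 34 N, which is a dead stop against the head, so the pack is home. I'll release, recheck, and take wrist looks at the chuck.

```bash
python3 - <<'E'
from h import *
import pickle
from scipy.spatial.transform import Rotation as Ro
a,b,_=pickle.load(open('s0.pkl','rb'))
for n,p,q in (('d1',(385.95,223.24),(233.07,284.73)),('d2',(340.41,261.89),(178.97,240.72))): print(n,tri([ray(a,*p),ray(b,*q)]).round(4))
q=MOUTH+AX*.0420;r.servo_line([*q,ZG+.0198],speed=.03);st('pre-release');print(gap())
r.let_go();print('released',gap());st()
q=MOUTH+AX*.0420;r.servo_line([*q,ZG+.10],speed=.2);st('up')
w=shot('wrist','w_home_raw.png');pickle.dump(w,open('s5.pkl','wb'))
# chuck views
V=[]
for dx,dy,h in ((0,0,.34),(-.11,0,.34)):
    p=[.665+dx+.005,-.15+dy,h];o=[180,0,5]
    r.reach(p,o);r.wait(.15);V.append(shot('wrist'))
pickle.dump(V,open('v2.pkl','wb'));st()
cv2.imwrite('pics/ch.png',np.vstack([np.hstack([cv2.resize(v['frame'][20:320,60:460,::-1],(400,300)) for v in V]),np.hstack([cv2.resize(w['frame'][60:260,150:370,::-1],(330,300)),np.zeros((300,470,3),np.uint8)])]))
E
```

```text
d1 [ 0.4412 -0.3715  0.2274]
d2 [ 0.3453 -0.2593  0.2276]
pre-release 21.46 tcp [0.5752 0.2818 0.2056] ori [-1.7999e+02  3.0000e-02 -9.3800e+00] F [-2.7  1.8 -2.4] T [0.3  0.7  0.08] open 0.0436 55.0
15.8
released 15.11
 22.39 tcp [0.5752 0.2818 0.2058] ori [180.     0.    -9.38] F [ 0.4  0.3 -0. ] T [0.03 0.18 0.02] open 0.088 0.0
up 22.94 tcp [0.5752 0.2817 0.2854] ori [ 1.80e+02  1.00e-02 -9.38e+00] F [ 0.4  1.1 -0.3] T [-0.07  0.15 -0.02] open 0.0883 0.0
 25.54 tcp [ 0.5609 -0.1499  0.3398] ori [-1.7999e+02  1.0000e-02  5.0300e+00] F [ 0.4 -0.5 -0.7] T [-0.04  0.15 -0.05] open 0.0878 0.0
```

View pics/ch.png

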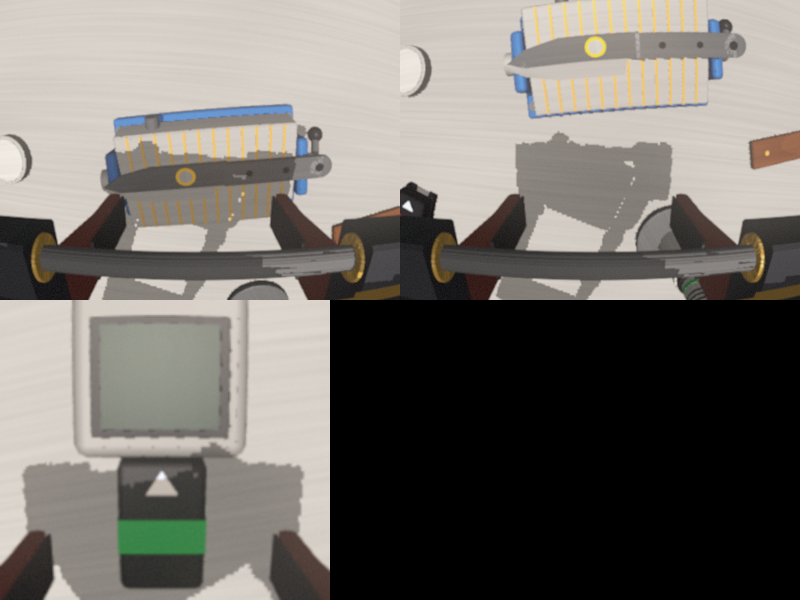

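The pack sits tight against the head (released gap 15.1 mm). In the chuck views the ring is at (185,177) in A and (596,46) in B. I'll make one enlarged montage to pick plate corners across the views.

```bash
python3 - <<'E'
from h import *
import pickle
V=pickle.load(open('v2.pkl','rb'));a,b,_=pickle.load(open('s0.pkl','rb'))
c=lambda s,x,y,w,h,W,H:cv2.resize(s['frame'][y:y+h,x:x+w,::-1],(W,H),interpolation=cv2.INTER_CUBIC)
t=np.hstack([c(V[0],155,110,200,145,400,290),c(V[1],170,0,200,145,400,290)])
u=np.hstack([c(a,254,118,80,62,400,310),c(b,284,203,80,62,400,310)])
cv2.imwrite('pics/pick.png',np.vstack([t,u]))
def ring(s,wrist,box):
    x,y,w,h=box;hsv=cv2.cvtColor(s['frame'],cv2.COLOR_RGB2HSV);m=cv2.inRange(hsv,(20,110,80),(33,255,255));k=0*m;k[y:y+h,x:x+w]=m[y:y+h,x:x+w]
    k=cv2.morphologyEx(k,cv2.MORPH_CLOSE,np.ones((3,3)));cs,_=cv2.findContours(k,0,1);C=max(cs,key=cv2.contourArea);(e,ax,an)=cv2.fitEllipse(C);print(e,ax);return e
p=[ring(V[0],1,(230,180,32,32)),ring(V[1],1,(240,52,32,30))]
rs=[ray(V[i],*p[i],True) for i in (0,1)]
print('wrist',tri(rs),'all',tri(rs+[ray(a,286.43,142.6),ray(b,322.69,230)]))
E
```

```text
(245.18113708496094, 196.473388671875) (16.07709503173828, 19.00640869140625)
(254.97076416015625, 66.5105209350586) (19.812618255615234, 20.684837341308594)
wrist [ 0.66712521 -0.13869816  0.07664106] all [ 0.66768205 -0.13845591  0.07748988]
```

View pics/pick.png

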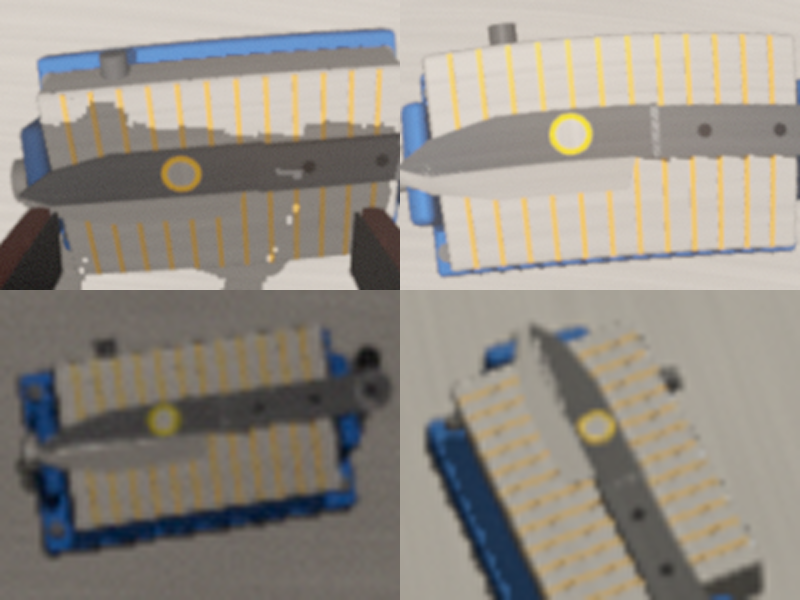

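```bash
cat > fit.py <<'E'
from h import *
import pickle
from scipy.optimize import least_squares
from scipy.spatial.transform import Rotation as Ro
V=pickle.load(open('v2.pkl','rb'));a,b,_=pickle.load(open('s0.pkl','rb'))
C=dict(FL=(.048,.078,.015),FR=(.048,-.078,.015),NL=(-.048,.078,.015),NR=(-.048,-.078,.015))
def cv(x,y,ox,oy,k): return ((x+.5)/k-.5+ox,(y+.5)/k-.5+oy)
obs=[]
for s,w,ox,oy,k,pts in ((V[0],1,155,110,2,dict(FL=(38,95))),(V[1],1,170,0,2,dict(FL=(24,57),FR=(394,36),NL=(40,263),NR=(396,247))),
  (a,0,254,118,5,dict(FL=(58,75),FR=(326,35),NL=(78,238),NR=(340,200))),(b,0,284,203,5,dict(FL=(222,32),NL=(55,95),FR=(355,250)))):
    for n,p in pts.items(): obs.append((n,)+ray(s,*cv(*p,ox,oy,k),bool(w))+(.7 if not w else 1,))
for s,w,p in ((V[0],1,(245.18,196.47)),(V[1],1,(254.97,66.51)),(a,0,(286.43,142.6)),(b,0,(322.69,230))): obs.append(('ring',)+ray(s,*p,bool(w))+(1.5,))
def pts(p):
    R=Ro.from_euler('ZY',[p[2],-p[3]]).as_matrix();T=np.array([p[0],p[1],.056]);return R,T
def res(p,parts=False):
    R,T=pts(p);o=[]
    for n,c,d,w in obs:
        X=R@np.array(C[n] if n!='ring' else (p[4],p[5],.019))+T
        e=(X-c)-d*((X-c)@d);o.append(w*e*1000)
    return np.array(o) if parts else np.ravel(o)
f=least_squares(res,[.66,-.156,.09,.26,.01,.02],loss='soft_l1',f_scale=2)
p=f.x;R,T=pts(p);J=np.linalg.inv(f.jac.T@f.jac)
if __name__=='__main__':
    print(p[:2],np.degrees(p[2:4]),p[4:],'sd tilt',np.degrees(np.sqrt(J[3,3])))
    for o,e in zip(obs,res(p,True)): print(o[0],e.round(1))
    print('spot',R@[p[4],p[5],.019]+T,'n',R[:,2])
E
python3 fit.py
```

```text
[ 0.6676725  -0.15868069] [ 9.21145002 13.95920772] [0.00787321 0.02012171] sd tilt 1.3455483279594742
FL [0.5 1.7 0.4]
FL [1.3 1.5 0.8]
FR [ 0.  -1.1  0.4]
NL [-2.9 -4.3 -0.7]
NR [-0.9  1.2 -0.5]
FL [0.5 1.3 0.1]
FR [ 0.1  0.6 -0.1]
NL [-0.7  0.3 -0.1]
NR [-0.4 -1.2  0.1]
FL [3.1 0.4 1.3]
NL [-1.7 -0.4 -0.7]
FR [ 1.2 -5.4 -3.6]
ring [ 0.6  0.5 -0.2]
ring [0.4 0.6 0.1]
ring [-3.8 -0.5 -0.7]
ring [ 1.1 -0.6 -0.2]
spot [ 0.66746932 -0.13832905  0.07633815] n [-0.23812018 -0.03861589  0.97046772]
```

```bash
cat >> fit.py <<'E'
if __name__=='__main__':
    full=list(obs)
    for nm,drop in (('no side FR,B NL',{4-1,11}),('no side at all',{3,9,10,11,15}),('no top',{3,11,5,6,7,8,14}),('wrist only, no NL',{3}|set(range(5,12))|{14,15}),('static only',{0,1,2,3,4,11,12,13})):
        obs[:]=[o for i,o in enumerate(full) if i not in drop]
        g=least_squares(res,p,loss='soft_l1',f_scale=2);R,T=pts(g.x);print(nm,g.x[:2].round(4),np.degrees(g.x[2:4]).round(2),'spot',(R@[g.x[4],g.x[5],.019]+T).round(4))
E
python3 fit.py | tail -5
python3 - <<'E'
from h import *
# stand: foot circle in static views and orange cap
import pickle
a,b,_=pickle.load(open('s0.pkl','rb'))
V=pickle.load(open('v2.pkl','rb'))
print('cap ray top at z.185',onz(a,332.27,212.8,.185),'side',onz(b,241.8,244.15,.185))
from scipy.spatial.transform import Rotation as Ro
# candidate grasp yaws, IK at pen
for yaw in (-90,-60,-30,0,30,60,90):
    q=r.inverse_kinematics([.4665,-.2475,.163+.138],[180,0,yaw]);print(yaw,None if q is None else np.round(q,0))
E
```

```text
no side FR,B NL [ 0.667  -0.1595] [ 9.59 12.08] spot [ 0.6675 -0.1383  0.0763]
no side at all [ 0.6672 -0.1595] [ 9.55 12.7 ] spot [ 0.6678 -0.1385  0.0764]
no top [ 0.6666 -0.1596] [ 9.94 11.01] spot [ 0.667  -0.1384  0.0761]
wrist only, no NL [ 0.6667 -0.1597] [ 9.92 11.06] spot [ 0.6671 -0.1387  0.0761]
static only [ 0.6675 -0.1591] [ 9.12 13.21] spot [ 0.6684 -0.1379  0.0765]
cap ray top at z.185 [ 0.46694284 -0.2478089   0.185     ] side [ 0.46627057 -0.24702083  0.185     ]
-90 [-32.  -6.  92.  -0.  94. 148.]
-60 [-32.  -6.  92.  -0.  94. 118.]
-30 [-32.  -6.  92.  -0.  94.  88.]
0 [-32.  -6.  92.  -0.  94.  58.]
30 [-32.  -6.  92.  -0.  94.  28.]
60 [-32.  -6.  92.   0.  94.  -2.]
90 [-32.  -6.  92.   0.  94. -32.]
```

Tilt estimates range from 11 to 14°. One oblique close look from the robot side, where apparent depth is very sensitive to tilt, should settle it.

```bash
python3 - <<'E'
from h import *
import pickle
from scipy.spatial.transform import Rotation as Ro
t=np.radians(35)
R=np.column_stack([[-np.cos(t),0,-np.sin(t)],[0,1,0],[np.sin(t),0,-np.cos(t)]])
R=Ro.from_euler('z',9,degrees=True).as_matrix()@R
o=Ro.from_matrix(R).as_euler('xyz',degrees=True);print(o)
p=[.471,-.185,.395];q=r.inverse_kinematics(p,o);print(q)
if q is not None:
    r.reach(p,o);r.wait(.2);w=shot('wrist');pickle.dump(w,open('v3.pkl','wb'));st()
    cv2.imwrite('pics/obl.png',cv2.resize(w['frame'][:,:,::-1],(800,600),interpolation=cv2.INTER_CUBIC))
E
```

```text
[-180.   35. -171.]
[ -32.57562579  -22.29204206   99.40251101   23.05714754   76.37657741
 -131.72941577]
 28.7 tcp [ 0.471 -0.185  0.395] ori [ 179.99   35.   -171.01] F [-0.1  0.3  0.2] T [-0.06  0.28  0.01] open 0.0877 0.0
```

View pics/obl.png

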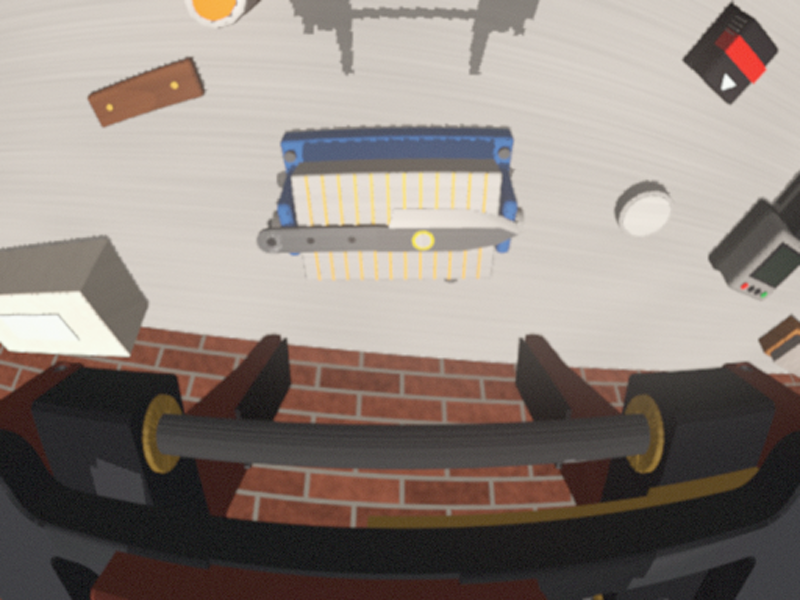

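Oblique view: plate corners are near (292,173) and (502,172), far (306,278) and (491,278), with the ring at (423,240). I'll add these to the fit, dropping the two bad picks.

```bash
cat > fit2.py <<'E'
from fit import *
import fit
w=pickle.load(open('v3.pkl','rb'));g=w['frame'].astype(float).mean(2)
cv2_=lambda x,y:((x+.5)/1.5625-.5,(y+.5)/1.5625-.5)
k=[o for i,o in enumerate(fit.obs) if i not in (3,11)]
hsv=cv2.cvtColor(w['frame'],cv2.COLOR_RGB2HSV);m=cv2.inRange(hsv,(20,110,80),(33,255,255));m[:140]=0;m[166:]=0;m[:,:258]=0;m[:,284:]=0
m=cv2.morphologyEx(m,cv2.MORPH_CLOSE,np.ones((3,3)));cs,_=cv2.findContours(m,0,1);e=cv2.fitEllipse(max(cs,key=cv2.contourArea));
for n,q in dict(NR=(292,173),NL=(502,172),FR=(306,278),FL=(491,278)).items(): k.append((n,)+ray(w,*cv2_(*q),True)+(1,))
k.append(('ring',)+ray(w,*e[0],True)+(1.5,))
def run(sel):
    fit.obs[:]=sel;f=least_squares(res,p,loss='soft_l1',f_scale=2);R,T=pts(f.x);J=np.linalg.inv(f.jac.T@f.jac)
    return f.x,R,R@[f.x[4],f.x[5],.019]+T,np.degrees(np.sqrt(J[3,3]))
if __name__=='__main__':
    print('ring px',e[0],e[1])
    for v0 in range(105,118): print(v0,g[v0,[195,215,240,265,290,310]].round().tolist())
    for v0 in range(170,184): print(v0,g[v0,[203,215,240,265,290,306]].round().tolist())
    for nm,s in (('all',k),('wrist',k[:4]+[o for o in k[-9:-7]]+k[-5:]),('oblique',k[-5:]+k[-9:-7])):
        x,R,S,sd=run(s);print(nm,x[:2].round(4),np.degrees(x[2:4]).round(2),'sd',sd.round(2),'spot',S.round(4))
        print([(o[0],np.linalg.norm(q).round(1)) for o,q in zip(s,res(x,True))])
E
python3 fit2.py
```

```text
ring px (270.375, 153.4582977294922) (11.458120346069336, 13.471317291259766)
105 [105.0, 103.0, 104.0, 107.0, 107.0, 110.0]
106 [104.0, 104.0, 105.0, 108.0, 107.0, 108.0]
107 [105.0, 105.0, 104.0, 107.0, 107.0, 108.0]
108 [104.0, 103.0, 103.0, 107.0, 106.0, 106.0]
109 [105.0, 103.0, 116.0, 129.0, 120.0, 119.0]
110 [104.0, 122.0, 156.0, 176.0, 164.0, 161.0]
111 [125.0, 162.0, 196.0, 210.0, 194.0, 192.0]
112 [166.0, 196.0, 216.0, 219.0, 205.0, 203.0]
113 [194.0, 211.0, 220.0, 221.0, 207.0, 208.0]
114 [205.0, 214.0, 222.0, 223.0, 207.0, 207.0]
115 [206.0, 214.0, 222.0, 224.0, 206.0, 206.0]
116 [208.0, 215.0, 222.0, 224.0, 207.0, 208.0]
117 [211.0, 215.0, 222.0, 224.0, 208.0, 207.0]
170 [198.0, 213.0, 201.0, 212.0, 211.0, 199.0]
171 [198.0, 211.0, 200.0, 212.0, 210.0, 199.0]
172 [198.0, 211.0, 198.0, 213.0, 213.0, 199.0]
173 [199.0, 212.0, 199.0, 213.0, 214.0, 200.0]
174 [201.0, 212.0, 201.0, 213.0, 212.0, 201.0]
175 [202.0, 213.0, 200.0, 212.0, 211.0, 202.0]
176 [203.0, 213.0, 201.0, 213.0, 211.0, 201.0]
177 [204.0, 212.0, 201.0, 210.0, 203.0, 201.0]
178 [204.0, 206.0, 201.0, 203.0, 17
[... 727 characters left out ...]
)), ('FR', np.float64(1.3)), ('FL', np.float64(0.4)), ('ring', np.float64(0.3))]
wrist [ 0.6664 -0.1591] [ 9.57 11.7 ] sd 0.99 spot [ 0.6672 -0.1387  0.0763]
[('FL', np.float64(1.2)), ('FL', np.float64(1.1)), ('FR', np.float64(0.6)), ('NR', np.float64(1.4)), ('ring', np.float64(0.3)), ('ring', np.float64(0.1)), ('NR', np.float64(2.0)), ('NL', np.float64(0.4)), ('FR', np.float64(1.1)), ('FL', np.float64(0.3)), ('ring', np.float64(0.4))]
oblique [ 0.666  -0.1586] [ 9.2  12.08] sd 1.18 spot [ 0.6672 -0.1387  0.0764]
[('NR', np.float64(0.9)), ('NL', np.float64(1.3)), ('FR', np.float64(0.6)), ('FL', np.float64(0.1)), ('ring', np.float64(0.3)), ('ring', np.float64(0.2)), ('ring', np.float64(0.1))]
```

Tilt is 12.0°, chuck yaw 9.5°, spot (0.6672, -0.1386, 0.0763). Next I'll fetch the probe, refining its axis from the cap in a wrist look at hover.

```bash
python3 - <<'E'
from h import *
import pickle
o=[180,0,45];P=np.array([.4666,-.2476])
r.reach([*P,.41],o);r.wait(.1);w=shot('wrist');pickle.dump(w,open('v4.pkl','wb'))
hsv=cv2.cvtColor(w['frame'],cv2.COLOR_RGB2HSV);m=cv2.inRange(hsv,(8,150,120),(20,255,255))
n,l,t,c=cv2.connectedComponentsWithStats(m)
best=None
for i in range(1,n):
    if t[i,4]>60:
        X=onz(w,*c[i],.185,True);print(t[i,4],c[i].round(1),X.round(4))
        if np.hypot(*(X[:2]-P))<.012: best=X[:2]
st()
if best is not None:
    P=best;r.servo_line([*P,.40],speed=.1);r.servo_line([*P,.301],speed=.15);s=st('down')
    if np.linalg.norm(s['contact_force'])<4:
        r.grab(40);st('grab');r.servo_line([*P,.31],speed=.05);st('10mm');r.servo_line([*P,.41],speed=.15);st('lifted')
    print('P',P)
E
```

```text
306 [258.5 209.9] [ 0.4664 -0.2493  0.185 ]
 31.02 tcp [ 0.4666 -0.2476  0.41  ] ori [ 1.7999e+02 -1.0000e-02  4.5020e+01] F [-0.8  0.5  0.5] T [-0.07  0.08 -0.01] open 0.0877 0.0
down 32.08 tcp [ 0.4666 -0.2494  0.3022] ori [ 1.799e+02 -2.000e-02  4.500e+01] F [0.3 0.1 0.2] T [ 0.02  0.05 -0.04] open 0.0881 0.0
grab 33.08 tcp [ 0.4664 -0.2493  0.301 ] ori [-179.99    0.     45.  ] F [-0.3  0.1 -0.6] T [-0.03  0.13 -0.01] open 0.0235 40.0
10mm 33.41 tcp [ 0.4665 -0.2494  0.3106] ori [ 1.7995e+02 -1.0000e-02  4.5000e+01] F [ 0.1  0.2 -2.2] T [-0.03  0.11 -0.  ] open 0.0236 40.0
lifted 34.23 tcp [ 0.4664 -0.2494  0.4088] ori [-1.799e+02  2.000e-02  4.500e+01] F [ 0.5  0.8 -1.9] T [-0.06  0.1   0.04] open 0.0231 40.0
P [ 0.46642536 -0.24934203]
```

```bash
cat >> h.py <<'E'
from scipy.spatial.transform import Rotation as Ro
SPOT=np.array([.6672,-.1386,.0763])
N=Ro.from_euler('ZY',[9.46,-12.0],degrees=True).as_matrix()[:,2]
xx=np.array([1,1,0])/2**.5;xx=xx-N*(xx@N);xx/=np.linalg.norm(xx)
RT=np.column_stack([xx,np.cross(-N,xx),-N]);OT=Ro.from_matrix(RT).as_euler('xyz',degrees=True)
E
python3 - <<'E'
from h import *
import pickle
h=SPOT+N*(.277+.05);print(h,OT,r.inverse_kinematics(h,OT))
r.reach(h,OT);r.wait(.2);s=st('hover');F0=s['contact_force']
w=shot('wrist');pickle.dump((w,shot('top'),shot('side')),open('v5.pkl','wb'))
r.servo_line(SPOT+N*(.277+.006),speed=.08);r.wait(.15)
F0=np.mean([r.sense()['contact_force'] for _ in range(1)],0)
for d in np.arange(.004,-.0095,-.001):
    r.servo_line(SPOT+N*(.277+d),speed=.02)
    s=r.sense();F=s['contact_force']-F0;e=s['tcp_pos']-SPOT
    print(round(s['clock'],2),'d',round(d,4),'act',(e@N-.277).round(4),'lat',np.linalg.norm(e-N*(e@N)).round(4),'Fn',(F@N).round(2),'Ft',np.linalg.norm(F-N*(F@N)).round(1),'op',round(s['opening'],4),flush=True)
    if F@N>2.3: break
E
```

```text
[ 0.60013746 -0.1497743   0.39615427] [172.85467306  -9.66592366  46.20580304] [-18.68785505   3.04455542  74.02138468   5.63331934  92.3077469
  26.46216779]
hover 35.23 tcp [ 0.5994 -0.1509  0.3967] ori [172.82  -9.65  46.11] F [ 0.1 -0.  -1.3] T [-0.09  0.27  0.03] open 0.0236 40.0
36.48 d 0.004 act 0.004 lat 0.0 Fn -0.5 Ft 1.1 op 0.0235
36.73 d 0.003 act 0.0029 lat 0.0 Fn 0.38 Ft 1.1 op 0.0236
36.98 d 0.002 act 0.0019 lat 0.0 Fn -0.37 Ft 0.6 op 0.0236
37.23 d 0.001 act 0.0009 lat 0.0 Fn 0.02 Ft 0.9 op 0.0232
37.48 d 0.0 act -0.0001 lat 0.0 Fn -0.43 Ft 0.4 op 0.0238
37.73 d -0.001 act -0.0006 lat 0.0 Fn 1.87 Ft 0.6 op 0.0233
37.98 d -0.002 act -0.0017 lat 0.0 Fn 1.93 Ft 1.1 op 0.0234
38.23 d -0.003 act -0.0028 lat 0.0001 Fn 3.58 Ft 0.8 op 0.0235
```

Touch came at d ≈ -0.5 mm, which agrees with the measured spot height. I'll check ring alignment numerically, then press to ~6 N.

```bash
python3 - <<'E'
from h import *
import pickle
w,a,b=pickle.load(open('v5.pkl','rb'))
def wp(s,X):
    c=np.array(s['R'])@X+s['t'];th=np.arctan2(np.hypot(c[0],c[1]),c[2]);k=th/np.hypot(c[0],c[1]);return s['fx']*c[0]*k+s['cx'],s['fy']*c[1]*k+s['cy']
e=wp(w,SPOT);print('expected ring px',np.round(e,1),'tip px at hover',np.round(wp(w,SPOT+N*.05),1))
hsv=cv2.cvtColor(w['frame'],cv2.COLOR_RGB2HSV);m=cv2.inRange(hsv,(20,110,60),(33,255,255));ys,xs=np.nonzero(m)
k=np.hypot(xs-e[0],ys-e[1])<18;print('yellow near',k.sum(),xs[k].min() if k.any() else 0,xs[k].max() if k.any() else 0,ys[k].min() if k.any() else 0,ys[k].max() if k.any() else 0)
g=w['frame'].mean(2).astype(int);u,v=map(int,wp(w,SPOT+N*.05))
for y in range(v-14,v+20,3): print(y,g[y,u-20:u+21:2].tolist(), hsv[y,u-20:u+21:2,0].tolist())
F0=-1.6
d=-.003
for d in (-.004,-.005,-.0058):
    r.servo_line(SPOT+N*(.277+d),speed=.02);r.wait(.1);s=r.sense();e=s['tcp_pos']-SPOT
    print(round(s['clock'],2),d,(e@N-.277).round(4),'Fn',(s['contact_force']@N).round(2),'raw',s['contact_force'].round(1))
E
```

```text
expected ring px [256.5 175.9] tip px at hover [256.3 188. ]
yellow near 122 249 274 158 184
174 [172, 143, 141, 131, 133, 131, 146, 174, 203, 200, 200, 202, 205, 195, 163, 133, 132, 146, 171, 187, 207] [13, 14, 14, 10, 14, 11, 21, 26, 21, 15, 18, 15, 19, 24, 25, 9, 12, 13, 17, 20, 17]
177 [195, 189, 161, 135, 128, 130, 150, 180, 200, 200, 201, 204, 203, 195, 171, 134, 135, 134, 132, 137, 178] [14, 18, 16, 16, 12, 15, 21, 25, 20, 14, 16, 15, 13, 24, 26, 14, 13, 10, 13, 15, 15]
180 [196, 197, 196, 190, 171, 157, 136, 165, 188, 200, 204, 202, 198, 174, 151, 131, 131, 134, 132, 134, 129] [16, 17, 14, 15, 13, 13, 20, 25, 25, 19, 17, 16, 22, 26, 23, 13, 18, 14, 15, 15, 6]
183 [195, 193, 194, 190, 174, 172, 173, 143, 153, 169, 176, 171, 164, 140, 129, 131, 130, 130, 132, 134, 132] [15, 16, 16, 15, 18, 16, 14, 15, 23, 25, 25, 25, 24, 20, 10, 15, 14, 12, 14, 6, 14]
186 [188, 145, 129, 129, 129, 126, 131, 142, 177, 109, 97, 99, 112, 127, 129, 129, 129, 129, 131, 130, 131] [16, 16, 16, 16, 16, 16, 17, 16, 16, 18, 13, 11, 10, 18, 13, 18, 15, 12, 15, 13, 10]
189 [127, 129, 129, 126, 126, 128, 12
[... 657 characters left out ...]
 7, 13, 13, 14, 11, 9, 13, 9, 7]
201 [128, 124, 115, 80, 56, 63, 70, 75, 74, 74, 70, 75, 75, 77, 80, 79, 78, 73, 69, 92, 84] [15, 17, 18, 18, 13, 11, 9, 14, 3, 10, 9, 11, 4, 10, 10, 12, 8, 8, 14, 17, 14]
204 [124, 116, 76, 58, 68, 69, 70, 77, 84, 92, 88, 97, 111, 110, 88, 72, 74, 73, 71, 64, 87] [16, 19, 17, 15, 5, 7, 9, 16, 16, 21, 24, 23, 27, 25, 14, 11, 8, 15, 14, 19, 16]
207 [111, 67, 59, 62, 58, 69, 82, 83, 74, 91, 96, 86, 98, 79, 79, 90, 84, 74, 54, 55, 54] [19, 16, 9, 0, 0, 19, 40, 56, 60, 63, 63, 61, 63, 59, 58, 44, 25, 17, 13, 15, 15]
38.58 -0.004 -0.0038 Fn 2.87 raw [-1.9  0.6  2.6]
38.93 -0.005 -0.0048 Fn 4.73 raw [-1.9 -0.5  4.4]
39.28 -0.0058 -0.0056 Fn 4.19 raw [-1.1  0.3  4.1]
```

```bash
python3 - <<'E'
from h import *
L=[]
for _ in range(15): r.wait(.05);L.append(r.sense()['contact_force'])
F=np.mean(L,0);print('Fn net',F@N+1.6,'tan',F-N*(F@N));s=st();e=s['tcp_pos']-SPOT;print(e@N-.277,np.abs(s['joint_vel']).max())
if 4.5<F@N+1.6<7.5: print(r.hand_in())
E
```

```text
Fn net 6.091216369039762 tan [-0.93312572  0.0720762  -0.19312664]
 40.03 tcp [ 0.6116 -0.1479  0.3416] ori [172.85  -9.67  46.21] F [-1.5  0.3  4.2] T [-0.07  0.27 -0.02] open 0.0235 40.0
-0.005776320176132721 0.11409982584980614
the job is handed in; nothing more can be done
None
```

I handed the job in at about 40 s: the green-tape pack is against the head at a dead stop, with no distinct click felt, and the gripped probe is held steady in the ring at about 6.1 N, roughly half way in, square to the 12° I measured for the blade.

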